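Clear the packing-room scale and stack its check weights

ROBOT

A 6-joint arm with a two-finger parallel gripper is mounted at the origin on the work surface. World frame = base frame: x ahead of the robot, y to its left, z up, the work surface at z = 0. Lengths are in m, angles in rad, forces in N, time in s.
With the tool pointing down it reaches from about 0.25 to 0.775 m from the base axis. Payload 4 kg.
Tool frame: the origin (TCP) lies at the very end of the fingers, on their centre line; the grasp point (between the pads) lies 19 mm behind it; y points along the fingers, z is the direction in which the jaws open and shut, and the axes are right-handed (so a half turn about y gives the same grasp; the last joint's range is limited). The gripper opens to 85 mm and grips with 20 to 120 N. Pads are 22 mm wide; open, the fingers measure 114 mm over their backs; the gripper's body (76 mm by 85 mm) begins 54 mm behind the grasp point. The pads swing forward as they close: fully open they stand 13 mm farther back than shut.
Start: joints at [1.188, 0.087, 1.371, -0, 1.684, -0.103], TCP at [0.152, 0.529, 0.231] pointing down, gripper open.
Joint ranges: [-3.1, 3.1], [-0.76, 2.03], [0.27, 2.55], [-1.08, 4.22], [0.17, 2.65], [-2.57, 2.57]. Speed limits (rad/s): [2.79, 2.79, 3.14, 3.14, 3.14, 3.14].

INTERFACE

Orientations are given as [roll, pitch, yaw] about the fixed x, y, z axes, in that order (R = Rz(yaw) Ry(pitch) Rx(roll)).
In Python, from workcell import bot, imaging gives the robot as it stands.
- The arm moves only by the tool drive_tool, never from a script. Its argument "commands" is one flat list of numbers, 7 for each row, row after row: the turn, a rotation vector about the tool's x, y, z in rad, then the shift along the tool's x, y, z in mm, then the finger opening in mm, from 0 to 85.4. A call has 1 to 12 rows; each row shifts and turns the pose as measured when the row begins, along the tool's axes as they then stand; what a row does not reach is not made up. A row lasts 1/10 s, in which the tool goes at most 50 mm and 8.59 degrees, less where a joint would pass 70% of its speed; a pose out of reach is approached as far as the arm can. A call is refused whole if a number of a shift passes 50 or a number of a turn 0.15, either way. A call with a gripper value outside its range is refused whole. The fingers move at their own pace and stop on an object; "grip_force" is the grip in N (left out, the last holds). Time passes only in rows, so rows that do not move let the fingers close. It gives the time, the measured TCP pose, the force and the opening at its end, in the units of the state.
- bot.observe(): the state, without advancing time (a new reading comes with each control period).
- imaging.get_image(name): name is "scene" or "side" or "wrist"; returns the picture (400x640x3 uint8, red, green, blue); there is no depth.
- imaging.calibration(name): a dict with "K" (3x3 intrinsics, pixels), "dist_coeffs" ([k1, k2, p1, p2, k3] as OpenCV has them; the pictures are not rectified), "rvec" (rotation vector, rad) and "tvec" (3), from world to camera coordinates, as OpenCV has them; the wrist camera has in their place "mount" (4x4, takes a point from camera to tool coordinates, whose origin is the TCP and whose axes are the tool frame's). Camera axes: x right, y down, z forward; pixel columns grow to the right and rows downward; lengths in m; the calibration is good to about 2 mm. A picture is of the moment at which its call begins: read the wrist's pose just before it. calibration takes no time and is no camera call.
- bot.close_job(): hands the job in, once; it reports no verdict.
The state is a dict: "time": time; "qpos": joint angles; "qvel": joint speeds; "tau": joint torques, N m; "ee_pos": TCP position; "orientation": TCP orientation; "wrist_force": force on the tool from outside, world axes, zero at the start; "moment": the same for the moment, N m; "grip_width": finger opening in m.
Only numpy, scipy, OpenCV 4.12 (cv2) and the standard library are available. Lean on these libraries where they do the work, as an engineer would, in place of code of your own. Each camera call takes 0.05 s, during which the arm holds its last target. There are 200 camera calls.

TASK

Get the bench scale ready for its daily check: first take the onion off the pan and put it in the black crate with the others. Then build the check load in the middle of the pan as one straight stack, heaviest at the bottom: the 500 g weight, then the 200 g, the 100 g and the 50 g on top, each centred on the one below. Set everything down gently rather than dropping it, and leave the tape, the cup and the pot where they are.

Things in the scene. Friction and masses are not known exactly. Their poses are not given: they have to be found in the camera images.
- onion: A loose brown onion, 62 mm across (widest 25 mm above its underside) and about 60 mm high with a short dry neck, about 130 g. At the start it stands on the scale's pan, upright. Origin: centre of its underside, z up through the neck. Take it from above across its widest part.
- w500: The 500 g check weight: a loose dark iron disc with a yellow paint mark on top, diameter 60 mm, height 24.6 mm, flat above and below. Origin: centre of its underside, z up. Lies flat on the table at the start.
- w200: The 200 g check weight: a loose brass disc with a blue paint mark on top, diameter 44 mm, height 15.5 mm, flat above and below. Origin: centre of its underside, z up. Lies flat on the table at the start.
- w100: The 100 g check weight: a loose brass disc with a red paint mark on top, diameter 34 mm, height 13 mm, flat above and below. Origin: centre of its underside, z up. Lies flat on the table at the start.
- w50: The 50 g check weight: a loose brass disc with a white paint mark on top, diameter 27 mm, height 11 mm, flat above and below. Origin: centre of its underside, z up. Lies flat on the table at the start.
- scale: The bench scale, fixed on the table: a flat rectangular bright metal pan 200 mm (its x) by 240 mm (its y), whose top is a level 68 mm above the origin; two pressed diagonal creases cross in the middle of the pan. A black indicator with a display stands beyond the pan's far (+x) edge, from x = 113 to 187 mm, 150 mm wide, up to 102 mm high. Origin: on the table, right under the middle of the pan, z up. The pan does not move.
- crate: A black ventilated plastic crate, fixed on the table, open at the top: outside 200 mm (its x) by 300 mm (its y) by 80 mm high, walls and floor 6 mm. Four other onions fill the half towards its +y end and stay there; the half towards -y is empty, its middle at (0, -65 mm). Origin: centre of its underside, z up.
- tape: Bystander, loose: a roll of blue bag tape lying flat, outer diameter 66 mm, 24 mm high. Origin: centre of its underside. Leave it where it is.
- cup: Bystander, loose: a small empty metal cup, upright, mouth 58 mm across, 45 mm high. Origin: centre of its underside. Leave it where it is.
- pot: Bystander, loose: a white plastic pot with a green screw lid, upright, 48 mm across, 52 mm high. Origin: centre of its underside. Leave it where it is.
There are look-alikes about, which are no part of the job. Leave any green or pink look-alike of the w200 alone.

How it is judged:
By the outcome, as a careful person would: the job done as asked, in the order asked, and still so for the second after the job is handed in, with the robot touching nothing.
It also fails if it takes over 128 s, if anything falls off the work surface, if the arm or the gripper's body presses on something with over 40 N, if the wrist force passes 120 N, or if a joint passes its speed limit or range.

## Working session

There is one attempt and no reset: what is moved stays moved. The work goes in short steps, Python scripts to look and compute and a tool call to move; the robot and the scene stay as the last step left them, time stands still between calls to the robot, and variables do not carry over. Pictures are saved under pics/ and viewed, about 12 in all and at most 16, crops included, and the job is handed in when it is done.

Besides the shell and the picture viewer there is one more tool, called after "Call:" in YAML: its name, and indented under it one key for each argument. drive_tool: Moves the arm, as the interface text tells. Its arguments: {"type":"object","properties":{"commands":{"type":"array","items":{"type":"number"}},"grip_force":{"type":"number"}},"required":["commands"]}

```bash
mkdir -p pics; ls
python3 - <<'E'
from workcell import bot, imaging
import cv2
s=bot.observe(); print({k:s[k] for k in('time','ee_pos','orientation','grip_width')})
for n in('scene','side','wrist'):
    cv2.imwrite(f'pics/{n}0.png',imaging.get_image(n)[:,:,::-1]); print(n,imaging.calibration(n))
E
```

```text
pics
{'time': 0.0, 'ee_pos': array([0.15169497, 0.52813608, 0.23010879]), 'orientation': array([-1.57304198e+00,  2.59554382e-04, -2.79825527e-01]), 'grip_width': 0.08566763431886878}
scene {'K': array([[501.25326495,   0.        , 310.04659159],
       [  0.        , 501.25326495, 196.09456005],
       [  0.        ,   0.        ,   1.        ]]), 'dist_coeffs': array([-0.09076304,  0.        ,  0.        ,  0.        ,  0.        ]), 'rvec': array([ 0.85865425,  2.41649613, -1.19868644]), 'tvec': array([ 0.44343611, -0.13359951,  1.48935977])}
side {'K': array([[389.48456996,   0.        , 313.33791897],
       [  0.        , 389.48456996, 200.05011028],
       [  0.        ,   0.        ,   1.        ]]), 'dist_coeffs': array([-0.04070709,  0.        ,  0.        ,  0.        ,  0.        ]), 'rvec': array([ 2.25229583, -0.68387545,  0.29927165]), 'tvec': array([-0.47007745,  0.24907202,  0.70862531])}
wrist {'K': array([[282.54671328,   0.        , 322.95889921],
       [  0.        , 282.54671328, 195.78741571],
       [  0.        ,   0.        ,   1.        ]]), 'dist_coeffs': array([-0.02359463,  0.        ,  0.        ,  0.        ,  0.        ]), 'mount': array([[ 3.80663531e-04,  9.64793353e-01,  2.63008822e-01,
        -6.65284677e-02],
       [-4.23142937e-04, -2.63008662e-01,  9.64793379e-01,
        -1.41097884e-01],
       [ 9.99999838e-01, -4.78551980e-04,  3.08127688e-04,
        -4.22153590e-04],
       [ 0.00000000e+00,  0.00000000e+00,  0.00000000e+00,
         1.00000000e+00]])}
```

View pics/scene0.png

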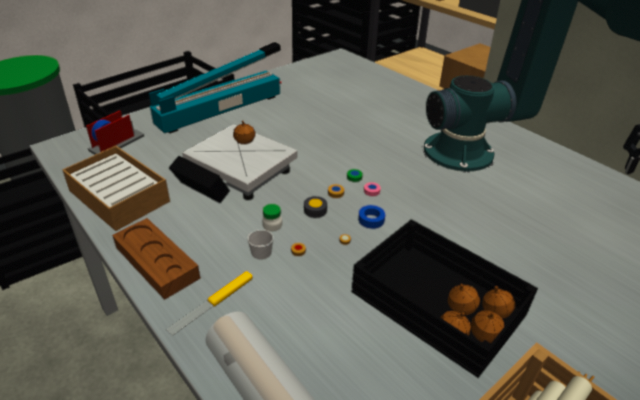

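View pics/side0.png

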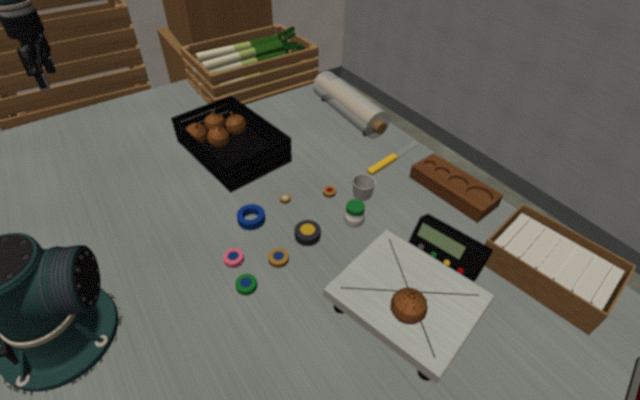

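Side view: the weights are w500 (307,232), w200 (278,257), w100 (329,191) and w50 (285,198). The w200 look-alikes are pink (233,257) and green (246,284). The brass-bodied disc at (278,257) fits the w200 description. I'll confirm that in an enlarged crop.

```bash
cat > h.py <<'E'
from workcell import bot, imaging
import cv2, numpy as np
from scipy.spatial.transform import Rotation as R
def cam(n, s=None):
    c=imaging.calibration(n)
    if n=='wrist':
        T=np.eye(4); T[:3,:3]=R.from_euler('xyz',s['orientation']).as_matrix(); T[:3,3]=s['ee_pos']
        M=np.linalg.inv(T@c['mount']); Rm,t=M[:3,:3],M[:3,3]
    else: Rm,t=cv2.Rodrigues(c['rvec'])[0],np.array(c['tvec'])
    return c['K'],c['dist_coeffs'],Rm,t
def at_z(n,px,z,s=None):
    K,d,Rm,t=cam(n,s)
    u=cv2.undistortPoints(np.array(px,float).reshape(-1,1,2),K,d)[:,0]
    D=np.c_[u,np.ones(len(u))]@Rm; C=-Rm.T@t
    return C+D*((np.asarray(z)-C[2])/D[:,2])[:,None]
def proj(n,P,s=None):
    K,d,Rm,t=cam(n,s)
    return cv2.projectPoints(np.array(P,float).reshape(-1,1,3),cv2.Rodrigues(Rm)[0],t,K,d)[0][:,0]
def tool(s):return R.from_euler('xyz',s['orientation']).as_matrix()
E
python3 - <<'E'
from h import *
np.set_printoptions(precision=4,suppress=True)
im=cv2.imread('pics/side0.png')
cv2.imwrite('pics/side0c.png',cv2.resize(im[95:390,160:500],None,fx=2.3,fy=2.0,interpolation=cv2.INTER_CUBIC)[:590,:790])
names=['w500','w200','w100','w50','tape','cup','pot','onionmid','cross']
z=[.0246,.0155,.013,.011,.024,.045,.052,.068+.03,.068]
S=[(307,230),(278,256),(329,190),(285,198),(251,214),(364,183),(355,206),(409,305),(400,292)]
C=[(316,204),(336,190),(298,248),(345,238),(372,213),(260,237),(271,211),(244,132),(241,150)]
for n,a,b in zip(names,at_z('side',S,z),at_z('scene',C,z)): print(n,a,b)
print('crate top corners side',at_z('side',[(172,122),(234,97),(291,139),(232,172)],.08))
print('crate scene',at_z('scene',[(412,221),(536,289),(482,352),(354,268)],.08))
print('pan side',at_z('side',[(389,232),(493,294),(438,368),(326,291)],.068))
print('pan scene',at_z('scene',[(222,122),(297,153),(252,186),(184,152)],.068))
s=bot.observe();print(tool(s))
E
```

```text
w500 [ 0.5125 -0.0546  0.0246] [ 0.5173 -0.0462  0.0246]
w200 [ 0.4252 -0.0755  0.0155] [ 0.4312 -0.0679  0.0155]
w100 [0.6382 0.0362 0.013 ] [0.6428 0.0408 0.013 ]
w50 [0.5319 0.0742 0.011 ] [0.5358 0.0807 0.011 ]
tape [0.4318 0.0593 0.024 ] [0.4336 0.0653 0.024 ]
cup [ 0.703  -0.0185  0.045 ] [ 0.7076 -0.0127  0.045 ]
pot [ 0.6299 -0.0746  0.052 ] [ 0.6395 -0.0648  0.052 ]
onionmid [ 0.5266 -0.3453  0.098 ] [ 0.5267 -0.3448  0.098 ]
cross [ 0.549  -0.3063  0.068 ] [ 0.5596 -0.3132  0.068 ]
crate top corners side [[0.3924 0.4506 0.08  ]
 [0.5977 0.4814 0.08  ]
 [0.6263 0.1952 0.08  ]
 [0.4382 0.157  0.08  ]]
crate scene [[0.4374 0.1871 0.08  ]
 [0.4042 0.4765 0.08  ]
 [0.606  0.4943 0.08  ]
 [0.6371 0.2119 0.08  ]]
pan side [[ 0.6299 -0.1862  0.068 ]
 [ 0.6866 -0.4048  0.068 ]
 [ 0.5031 -0.4427  0.068 ]
 [ 0.439  -0.2299  0.068 ]]
pan scene [[ 0.5174 -0.481   0.068 ]
 [ 0.4505 -0.2066  0.068 ]
 [ 0.6298 -0.1564  0.068 ]
 [ 0.6854 -0.4013  0.068 ]]
[[ 0.9611 -0.0006  0.2762]
 [-0.2762 -0.0016  0.9611]
 [-0.0002 -1.     -0.0017]]
```

View pics/side0c.png

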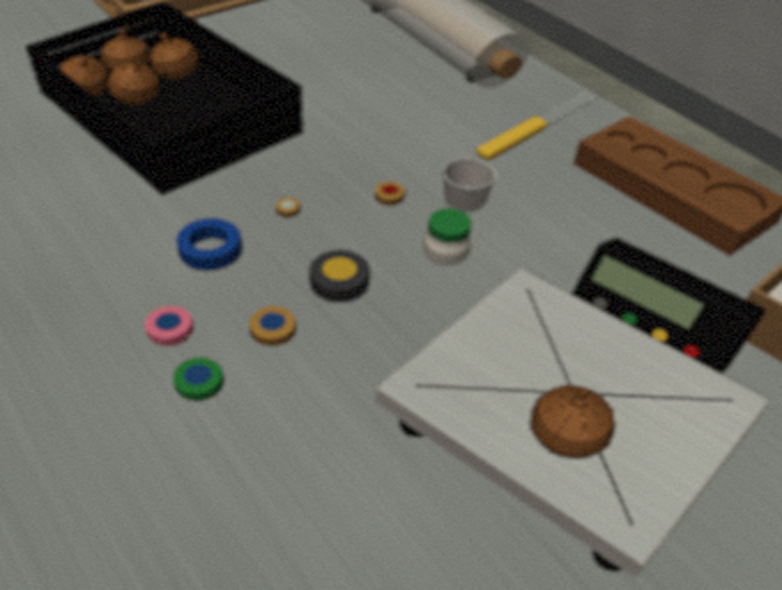

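The crop confirms it: w200 is the brass disc with the blue mark at crop (272,325). The pink (168,323) and green (198,377) ones stay put. The onion stands on the pan at crop (572,420), and the empty half of the crate faces -y. Now moving towards the onion.

Call:
drive_tool:
  commands: [0,0,0,31,0,-38,85,0,0,0,31,0,-38,85,0,0,0,31,0,-38,85,0,0,0,31,0,-38,85,0,0,0,31,0,-38,85,0,0,0,31,0,-38,85,0,0,0,31,0,-38,85,0,0,0,31,0,-38,85,0,0,0,31,0,-38,85,0,0,0,31,0,-38,85,0,0,0,0,0,0,85,0,0,0,0,0,0,85]
  grip_force: 40

```text
time: 1.35
ee_pos: [0.348, 0.0644, 0.2258]
orientation: [-1.58, -0.001, -0.281]
wrist_force: [-0.1, 0.5, -0.8]
grip_width: 0.085
```

```bash
cat > w.py <<'E'
import sys,pickle
from h import *
n=sys.argv[1]; s=bot.observe(); im=imaging.get_image('wrist')[:,:,::-1]
cv2.imwrite(f'pics/{n}.png',im); pickle.dump(s,open(f'pics/{n}.pkl','wb')); print(s['time'],s['ee_pos'],s['orientation'])
E
python3 w.py w1
```

```text
1.35 [0.34797019 0.06440022 0.22576738] [-1.58016102e+00 -6.91320135e-04 -2.80574019e-01]
```

View pics/w1.png

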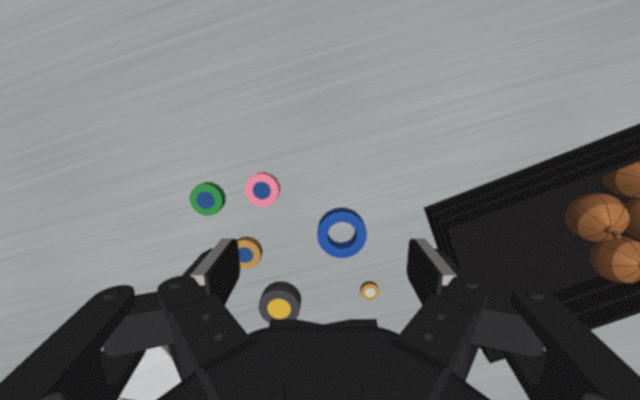

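Call:
drive_tool:
  commands: [0.01,0,0,32,0,-37,85,0,0,0,32,0,-37,85,0,0,0,32,0,-37,85,0,0,0,32,0,-37,85,0,0,0,32,0,-37,85,0,0,0,32,0,-37,85,0,0,0,32,0,-37,85,0,0,0,30,0,-37,85,0,0,0,30,0,-30,85,0,0,0,0,0,0,85,0,0,0,0,0,0,85]

```text
time: 2.5
ee_pos: [0.5568, -0.3064, 0.2195]
orientation: [-1.559, 0.003, -0.22]
wrist_force: [-0.4, 1.0, 0.0]
grip_width: 0.0849
```

```bash
python3 w.py w2
```

```text
2.5 [ 0.5567563  -0.30637968  0.21949862] [-1.55917399  0.00261627 -0.22038137]
```

View pics/w2.png

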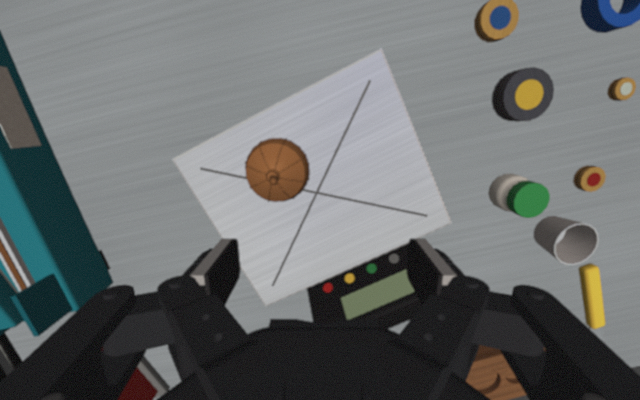

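w2: the onion is at (277,170) and the crease crossing at (316,192). The pan corners are (382,49), (450,222), (266,304) and (174,158). The weights are top right: w500 (524,95), w200 (500,17), w50 (625,89), w100 (592,180).

Run:
```python
from h import *
import pickle
np.set_printoptions(precision=4,suppress=True)
s=pickle.load(open('pics/w2.pkl','rb'))
print('onion',at_z('wrist',[(277,170)],.093,s))
P=at_z('wrist',[(382,49),(450,222),(266,304),(174,158)],.068,s)
print('corners',P,P.mean(0))
print('crease',at_z('wrist',[(316,192)],.068,s))
print(at_z('wrist',[(528,94),(500,17),(593,179),(625,88)],[.0246,.0155,.013,.011],s))
o=at_z('wrist',[(277,170)],.093,s)[0]; print('tool delta to onion',tool(s).T@(np.r_[o[:2],.15]-s['ee_pos'])*1000)
print(proj('wrist',[s['ee_pos']],s)); print('need rotvec',R.from_matrix(tool(s).T@R.from_euler('xyz',[-np.pi/2,0,-.28]).as_matrix()).as_rotvec())
```

```text
onion [[ 0.5282 -0.3439  0.093 ]]
corners [[ 0.4411 -0.2215  0.068 ]
 [ 0.6305 -0.1766  0.068 ]
 [ 0.6856 -0.4039  0.068 ]
 [ 0.4957 -0.4495  0.068 ]] [ 0.5632 -0.3128  0.068 ]
crease [[ 0.5638 -0.3141  0.068 ]]
[[ 0.5152 -0.0535  0.0246]
 [ 0.4271 -0.0743  0.0155]
 [ 0.6401  0.0366  0.013 ]
 [ 0.534   0.0764  0.011 ]]
tool delta to onion [-19.4621  69.047  -43.66  ]
[[323.6867 245.5711]]
need rotvec [-0.0115  0.0596 -0.003 ]
```

Call:
drive_tool:
  commands: [-0.012,0,0,-10,0,-22,85,0,0,0,-10,0,-22,85,0,0,0,0,20,0,85,0,0,0,0,20,0,85,0,0,0,0,10,0,85,0,0,0,0,0,0,85]

```text
time: 3.15
ee_pos: [0.5293, -0.3313, 0.173]
orientation: [-1.573, -0.003, -0.201]
wrist_force: [-0.1, -0.1, 0.0]
grip_width: 0.085
```

```bash
cat > d.py <<'E'
import sys
from h import *
np.set_printoptions(precision=4,suppress=True)
x,y,z=map(float,sys.argv[1:4]); yaw=float(sys.argv[4]) if len(sys.argv)>4 else None
s=bot.observe(); print(s['time'],s['ee_pos'],s['orientation'],s['grip_width'],'F',s['wrist_force'])
T=tool(s); yaw=s['orientation'][2] if yaw is None else yaw
G=R.from_euler('xyz',[-np.pi/2,0,yaw]).as_matrix()
print('shift mm now',T.T@(np.array([x,y,z])-s['ee_pos'])*1000,'in goal axes',G.T@(np.array([x,y,z])-s['ee_pos'])*1000,'turn',R.from_matrix(T.T@G).as_rotvec())
E
python3 d.py .528 -.344 .071
```

```text
3.15 [ 0.5293 -0.3313  0.173 ] [-1.5728 -0.0028 -0.2012] 0.08502810951843166 F [-0.1001 -0.0722  0.0245]
shift mm now [  0.9997 102.0346 -12.5298] in goal axes [  1.2876 102.0063 -12.7323] turn [ 0.002  -0.      0.0028]
```

Call:
drive_tool:
  commands: [0,0,0,1,0,-12,85,0,0,0,0,20,-2,85,0,0,0,0,25,0,85,0,0,0,0,25,0,85,0,0,0,0,15,0,85,0,0,0,0,10,0,85,0,0,0,0,0,0,85]

```text
time: 3.85
ee_pos: [0.5329, -0.3495, 0.0857]
orientation: [-1.583, -0.019, -0.196]
wrist_force: [-0.1, 0.6, -0.2]
grip_width: 0.085
```

```bash
python3 d.py .528 -.344 .071
```

```text
3.85 [ 0.5329 -0.3495  0.0857] [-1.5827 -0.0187 -0.1964] 0.08497102091721122 F [-0.1333  0.5524 -0.1686]
shift mm now [-6.1079 14.5437  4.6192] in goal axes [-5.8342 14.7092  4.4457] turn [ 0.0119 -0.0001  0.0187]
```

Call:
drive_tool:
  commands: [0.012,0,0.019,-6,3,5,85,0,0,0,0,4,0,85,0,0,0,0,5,0,85,0,0,0,0,0,0,85]

```text
time: 4.25
ee_pos: [0.5294, -0.3445, 0.0766]
orientation: [-1.573, -0.004, -0.196]
wrist_force: [-0.6, 0.7, -0.0]
grip_width: 0.0849
```

```bash
python3 d.py .528 -.344 .071
```

```text
4.25 [ 0.5294 -0.3445  0.0766] [-1.5727 -0.0038 -0.1963] 0.08494671805224131 F [-0.6225  0.6786 -0.033 ]
shift mm now [-1.4879  5.6054  0.1859] in goal axes [-1.4667  5.6113  0.1753] turn [ 0.0019 -0.      0.0038]
```

Call:
drive_tool:
  commands: [0.002,0,0.004,-2,6,0,85,0,0,0,0,0,0,55,0,0,0,0,0,0,55,0,0,0,0,0,0,50,0,0,0,0,0,0,50,0,0,0,0,0,0,50]
  grip_force: 30

```text
time: 4.85
ee_pos: [0.528, -0.3445, 0.0716]
orientation: [-1.572, -0.002, -0.196]
wrist_force: [-0.5, -0.2, 0.8]
grip_width: 0.0603
```

Call:
drive_tool:
  commands: [0,0,0,0,-10,0,50,0,0,0,0,-20,0,50,0,0,0,0,-30,0,50,0,0,0,0,-40,0,50,0,0,0,0,-30,0,50,0,0,0,0,0,0,50]

```text
time: 5.45
ee_pos: [0.5264, -0.3434, 0.2057]
orientation: [-1.569, 0.004, -0.196]
wrist_force: [0.8, -0.7, -0.6]
grip_width: 0.0602
```

```bash
python3 d.py .525 .264 .2; python3 w.py w3
```

```text
5.45 [ 0.5264 -0.3434  0.2057] [-1.569   0.0037 -0.1963] 0.060194727135974374 F [ 0.8166 -0.6588 -0.5803]
shift mm now [-119.889     7.2253  595.4779] in goal axes [-119.9109    5.692   595.4902] turn [-0.0018 -0.     -0.0037]
5.45 [ 0.52643709 -0.34344142  0.20569203] [-1.56896521  0.00369364 -0.19634193]
```

View pics/w3.png

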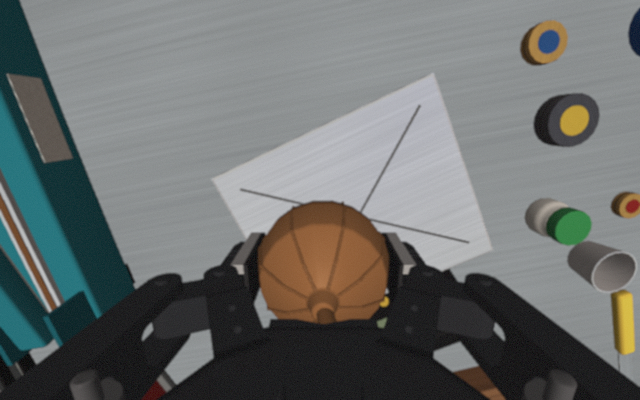

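w3: the onion is held between the pads, centred at (322,265) and upright, clear of the pan. Carrying it to the crate.

Call:
drive_tool:
  commands: [0,0,0,-5,0,25,50,0,0,0,-9,0,45,50,0,0,0,-9,0,45,50,0,0,0,-9,0,45,50,0,0,0,-9,0,45,50,0,0,0,-9,0,45,50,0,0,0,-9,0,45,50,0,0,0,-9,0,45,50,0,0,0,-9,0,45,50,0,0,0,-9,0,45,50,0,0,0,-5,0,25,50,0,0,0,0,0,0,50]

```text
time: 6.7
ee_pos: [0.5146, 0.1387, 0.1812]
orientation: [-1.567, 0.046, -0.202]
wrist_force: [-0.2, -0.5, -1.0]
grip_width: 0.06
```

```bash
python3 d.py .525 .264 .2; python3 w.py w4
```

```text
6.7 [0.5146 0.1387 0.1812] [-1.5673  0.0461 -0.2018] 0.05998463504422724 F [-0.2062 -0.5109 -1.0404]
shift mm now [-15.7342 -17.6383 124.947 ] in goal axes [-14.8846 -18.7841 124.8841] turn [-0.0035 -0.0001 -0.0461]
6.7 [0.51455199 0.13866672 0.18121591] [-1.5672728   0.0460866  -0.20179733]
```

View pics/w4.png

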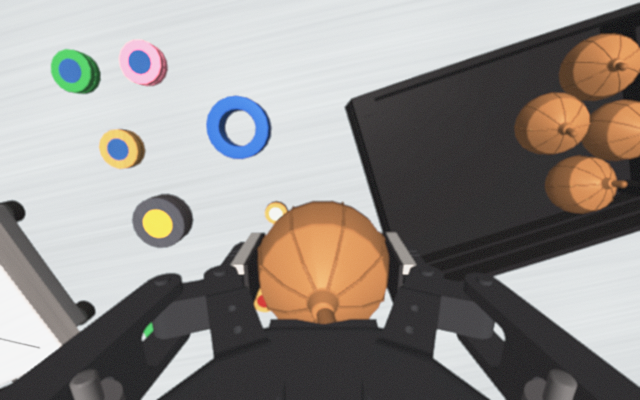

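Run:
```python
from h import *
import pickle
s=pickle.load(open('pics/w4.pkl','rb'))
A=at_z('wrist',[(350,103),(640,8),(395,258)],.08,s);print(A)
d=A[1]-A[0];psi=np.arctan2(d[1],d[0])-np.pi/2;print(psi)
print(A[0][:2]+R.from_euler('z',psi).as_matrix()[:2,:2]@[.1,.085])
W=at_z('wrist',[(158,223),(118,149),(276,212),(240,128)],[.0246,.0155,.011,.024],s);print(W)
```

```text
[[0.43673823 0.17758133 0.08      ]
 [0.40895305 0.42192269 0.08      ]
 [0.58189069 0.19392733 0.08      ]]
0.11322824923857877
[0.52649404 0.27333568]
[[ 0.51508103 -0.05001833  0.0246    ]
 [ 0.4271268  -0.0720788   0.0155    ]
 [ 0.53261729  0.07990584  0.011     ]
 [ 0.43381664  0.06747521  0.024     ]]
```

Call:
drive_tool:
  commands: [-0.003,0,-0.046,-2,-8,20,50,0,0,0,-4,0,40,50,0,0,0,-4,0,40,50,0,0,0,-2,0,20,50,0,0,0,0,0,0,50]

```text
time: 7.25
ee_pos: [0.527, 0.2524, 0.1816]
orientation: [-1.582, 0.007, -0.213]
wrist_force: [0.6, -0.3, -1.0]
grip_width: 0.0603
```

```bash
python3 d.py .522 .264 .015
```

```text
7.25 [0.527  0.2524 0.1816] [-1.5817  0.0073 -0.2131] 0.06030809065875431 F [ 0.6213 -0.3441 -0.9543]
shift mm now [ -6.135  166.4851  12.0637] in goal axes [ -7.3471 166.5578  10.2452] turn [ 0.0109  0.     -0.0073]
```

Call:
drive_tool:
  commands: [0.01,0,-0.007,-3,10,14,50,0,0,0,0,30,0,50,0,0,0,0,30,0,50,0,0,0,0,20,0,50,0,0,0,0,20,0,50,0,0,0,0,0,0,50]

```text
time: 7.85
ee_pos: [0.5274, 0.2531, 0.0638]
orientation: [-1.582, 0.003, -0.224]
wrist_force: [0.6, -0.9, -1.2]
grip_width: 0.0601
```

```bash
python3 d.py .526 .267 .012
```

```text
7.85 [0.5274 0.2531 0.0638] [-1.5823  0.003  -0.2241] 0.060111206797637054 F [ 0.6172 -0.948  -1.2313]
shift mm now [-4.3453 51.7053 13.8562] in goal axes [-4.4996 51.8475 13.2629] turn [ 0.0115  0.     -0.003 ]
```

Call:
drive_tool:
  commands: [0.012,0,0,-3,10,14,50,0,0,0,0,15,0,50,0,0,0,0,13,0,50,0,0,0,0,0,0,50]

```text
time: 8.25
ee_pos: [0.5293, 0.2657, 0.0247]
orientation: [-1.569, 0.0, -0.228]
wrist_force: [0.4, 0.0, -1.7]
grip_width: 0.0606
```

```bash
python3 d.py .526 .267 .012
```

```text
8.25 [0.5293 0.2657 0.0247] [-1.5688  0.0004 -0.2278] 0.060555531285445253 F [ 0.3873  0.0103 -1.7368]
shift mm now [-3.5432 12.7077  0.4922] in goal axes [-3.5477 12.7054  0.5181] turn [-0.002  -0.     -0.0004]
```

Call:
drive_tool:
  commands: [0,0,0,0,7,0,50,0,0,0,0,5,0,50,0,0,0,0,2,0,50,0,0,0,0,0,0,50]

```text
time: 8.65
ee_pos: [0.5302, 0.2663, 0.0106]
orientation: [-1.568, -0.002, -0.227]
wrist_force: [0.4, -0.6, -0.7]
grip_width: 0.0601
```

Call:
drive_tool:
  commands: [0,0,0,0,1.5,0,50,0,0,0,0,0,0,50]

```text
time: 8.85
ee_pos: [0.531, 0.2666, 0.0101]
orientation: [-1.567, -0.003, -0.227]
wrist_force: [0.3, 0.1, -1.6]
grip_width: 0.0602
```

Call:
drive_tool:
  commands: [0,0,0,0,2,0,50,0,0,0,0,0,0,50]

```text
time: 9.05
ee_pos: [0.532, 0.2669, 0.0101]
orientation: [-1.565, -0.006, -0.227]
wrist_force: [0.1, 0.2, -1.0]
grip_width: 0.0605
```

Call:
drive_tool:
  commands: [0,0,0,0,3,0,50,0,0,0,0,0,0,50]

```text
time: 9.25
ee_pos: [0.5333, 0.2672, 0.0102]
orientation: [-1.564, -0.009, -0.227]
wrist_force: [-0.2, 0.4, -1.3]
grip_width: 0.0601
```

Run:
```python
from workcell import bot
s=bot.observe();print(s['qpos'],s['tau'],s['moment'])
```

```text
[ 3.68999880e-01  3.22268814e-01  1.54760307e+00  7.66134216e-04
  1.26045485e+00 -9.75192595e-01] [-1.46417163e-02 -4.25685596e+01 -2.83864152e+01 -9.70999565e-03
  2.62396125e-02  1.75209170e-03] [-0.00227551 -0.01385317  0.00846756]
```

```bash
python3 w.py w5
```

```text
9.25 [0.53333939 0.26718813 0.01021647] [-1.56386984 -0.00891516 -0.22686458]
```

View pics/w5.png

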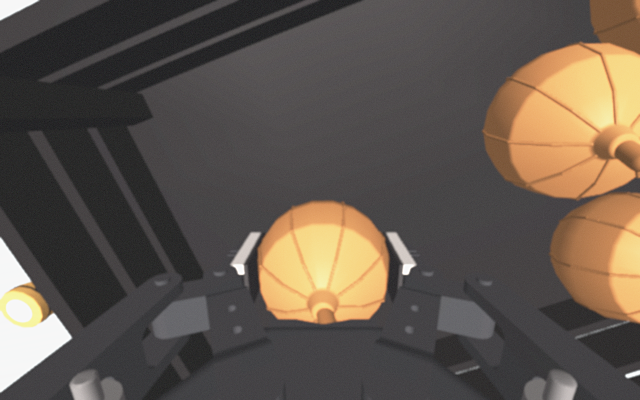

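w5: the onion sits between the pads at (322,262), inside the crate's empty half. The neighbouring onions are clear at (575,120) and (620,250). z stopped going down at 0.010, which is the expected floor contact, so I'll release.

Call:
drive_tool:
  commands: [0,0,0,0,0,0,64,0,0,0,0,0,0,68,0,0,0,0,0,0,74,0,0,0,0,0,0,74,0,0,0,0,0,0,74]

```text
time: 9.8
ee_pos: [0.5331, 0.2672, 0.0089]
orientation: [-1.564, -0.008, -0.227]
wrist_force: [-0.6, -0.5, -0.3]
grip_width: 0.0741
```

Call:
drive_tool:
  commands: [-0.007,0,0.009,0,-8,0,74,0,0,0,0,-20,0,74,0,0,0,0,-30,0,74,0,0,0,0,-40,0,74,0,0,0,0,-40,0,74,0,0,0,0,-40,0,74,0,0,0,0,-20,0,74,0,0,0,0,0,0,74]

```text
time: 10.6
ee_pos: [0.5329, 0.2669, 0.2165]
orientation: [-1.575, 0.005, -0.227]
wrist_force: [-0.4, -0.5, 0.7]
grip_width: 0.074
```

```bash
python3 d.py .515 -.052 .13 -0.2; python3 w.py w6
```

```text
10.6 [0.5329 0.2669 0.2165] [-1.5747  0.0051 -0.227 ] 0.07399610707095443 F [-0.4413 -0.4884  0.7308]
shift mm now [  54.8089   87.4085 -314.3991] in goal axes [  45.8499   86.4636 -316.09  ] turn [ 0.0038 -0.027  -0.0051]
10.6 [0.53286139 0.2668982  0.21646357] [-1.57467903  0.00506481 -0.22701607]
```

View pics/w6.png

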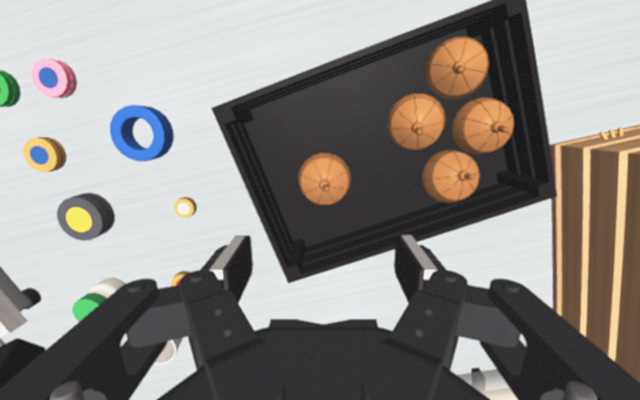

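w6: the onion stands upright in the crate's empty half at (325,180), with its four neighbours undisturbed at (415–490, 65–175). Next is the w500.

Call:
drive_tool:
  commands: [0.003,0.027,-0.005,4,0,-25,85,0,0,0,6,0,-45,85,0,0,0,6,0,-45,85,0,0,0,6,0,-45,85,0,0,0,6,0,-45,85,0,0,0,6,0,-45,85,0,0,0,6,0,-40,85,0,0,0,5,15,-30,85,0,0,0,2,20,-5,85,0,0,0,0,0,0,85]

```text
time: 11.65
ee_pos: [0.4852, -0.0709, 0.1581]
orientation: [-1.581, 0.035, -0.252]
wrist_force: [0.3, 0.0, 0.0]
grip_width: 0.0849
```

```bash
cat > m.py <<'E'
# paint-mark centroids in a fresh wrist picture -> world xy on the given top heights
import sys
from h import *
np.set_printoptions(precision=4,suppress=True)
HS={'yellow':((20,120,90),(34,255,255)),'blue':((100,90,40),(125,255,255)),'red':((0,150,60),(7,255,255)),'red2':((173,120,60),(179,255,255))}
def marks(col,z,im,s):
    hsv=cv2.cvtColor(im,cv2.COLOR_RGB2HSV)
    n,l,st,c=cv2.connectedComponentsWithStats(cv2.inRange(hsv,*HS[col]))
    for i in range(1,n):
        if st[i,4]>40: print(col,c[i],st[i,2:5],at_z('wrist',[c[i]],z,s)[0])
if __name__=='__main__':
    s=bot.observe(); im=imaging.get_image('wrist'); cv2.imwrite('pics/last.png',im[:,:,::-1])
    print(s['time'],s['ee_pos'],s['orientation'])
    for a in sys.argv[1:]:
        c,z=a.split(':'); marks(c,float(z),im,s)
E
python3 m.py yellow:.0246 blue:.0155 red:.013 red2:.013; python3 d.py .515 -.052 .002 -0.2
```

```text
11.65 [ 0.4852 -0.0709  0.1581] [-1.5815  0.0354 -0.2524]
yellow [350.0135 215.4694] [ 33  32 816] [ 0.5151 -0.0519  0.0246]
blue [340.3577  35.5122] [ 24  26 492] [ 0.3471 -0.0206  0.0155]
blue [260.3012  48.872 ] [ 24  27 508] [ 0.3392 -0.0956  0.0155]
blue [446.352  104.2079] [  74   71 3097] [0.4316 0.0644 0.0155]
blue [307.4798 135.3106] [ 22  23 396] [ 0.4268 -0.0736  0.0155]
11.7 [ 0.4859 -0.0707  0.1595] [-1.5817  0.0333 -0.2516] 0.08495786251251554 F [ 0.3771  0.4682 -1.1623]
shift mm now [ 28.7642 156.3467  27.0423] in goal axes [ 24.8159 157.5018  24.09  ] turn [ 0.01   -0.0514 -0.0335]
```

Call:
drive_tool:
  commands: [0.01,-0.05,-0.033,12,5,12,85,0,0,0,15,10,15,85,0,0,0,0,20,0,85,0,0,0,0,30,0,85,0,0,0,0,20,0,85,0,0,0,0,0,0,85]

```text
time: 12.3
ee_pos: [0.5211, -0.0439, 0.0739]
orientation: [-1.569, -0.003, -0.192]
wrist_force: [0.2, 0.1, 0.1]
grip_width: 0.085
```

```bash
python3 m.py yellow:.0246;python3 d.py .515 -.052 .002 -0.2
```

```text
12.3 [ 0.5211 -0.0439  0.0739] [-1.5686 -0.003  -0.1919]
yellow [310.7999 209.1282] [  47   45 1654] [ 0.5148 -0.0517  0.0246]
12.35 [ 0.5221 -0.0441  0.0754] [-1.5685 -0.0056 -0.1919] 0.08463222000086464 F [-0.1525  0.7097 -0.0065]
shift mm now [-5.8166 73.3811 -9.31  ] in goal axes [-5.3326 73.4339 -9.1825] turn [-0.0024  0.0081  0.0056]
```

Call:
drive_tool:
  commands: [-0.002,0,0.006,-5,5,-8,85,0,0,0,0,20,0,85,0,0,0,0,20,0,85,0,0,0,0,13,0,85,0,0,0,0,0,0,85]

```text
time: 12.85
ee_pos: [0.52, -0.0523, 0.0235]
orientation: [-1.572, -0.012, -0.189]
wrist_force: [0.0, -0.9, -0.3]
grip_width: 0.0851
```

```bash
python3 d.py .5148 -.0517 .002 -0.2
```

```text
12.85 [ 0.52   -0.0523  0.0235] [-1.5719 -0.0123 -0.1893] 0.08513217561575556 F [ 0.0189 -0.8617 -0.3411]
shift mm now [-5.532  21.411  -0.3355] in goal axes [-5.2644 21.4769 -0.4158] turn [0.001  0.0107 0.0123]
```

Call:
drive_tool:
  commands: [0,0.01,0.013,-6,5,0,85,0,0,0.003,-1,10,0,85,0,0,0,0,5,0,85,0,0,0,0,0,0,85]

```text
time: 13.25
ee_pos: [0.5147, -0.0517, 0.0052]
orientation: [-1.572, -0.0, -0.2]
wrist_force: [-0.7, -0.0, 0.2]
grip_width: 0.0849
```

```bash
python3 d.py .5148 -.0517 .002 -0.2
```

```text
13.25 [ 0.5147 -0.0517  0.0052] [-1.5721 -0.0003 -0.2004] 0.08493262799214543 F [-0.6795 -0.0164  0.2075]
shift mm now [ 0.1176  3.158  -0.0023] in goal axes [ 0.1185  3.158  -0.0063] turn [ 0.0013 -0.0004  0.0003]
```

Call:
drive_tool:
  commands: [0,0,0,0,4,0,85,0,0,0,0,0,0,55,0,0,0,0,0,0,50,0,0,0,0,0,0,50,0,0,0,0,0,0,50,0,0,0,0,0,0,50]
  grip_force: 60

```text
time: 13.85
ee_pos: [0.5156, -0.0517, 0.0018]
orientation: [-1.572, -0.002, -0.2]
wrist_force: [0.7, 0.2, 0.2]
grip_width: 0.058
```

```bash
python3 m.py yellow:.0246; python3 d.py .5148 -.0517 .002 -0.2
```

```text
13.85 [ 0.5156 -0.0517  0.0018] [-1.5719 -0.0022 -0.2001]
yellow [322.9723 264.8368] [  71   64 3536] [ 0.5146 -0.0518  0.0246]
13.9 [ 0.5156 -0.0517  0.0018] [-1.5719 -0.0023 -0.2001] 0.05760823469711243 F [0.1342 0.2823 0.2675]
shift mm now [-0.8231 -0.1623 -0.2157] in goal axes [-0.8234 -0.1607 -0.2155] turn [ 0.0011 -0.0001  0.0023]
```

Call:
drive_tool:
  commands: [0,0,0,0,-10,0,50,0,0,0,0,-25,0,50,0,0,0,0,-35,0,50,0,0,0,0,-35,0,50,0,0,0,4,-20,-10,50,0,0,0,12,-5,-30,50,0,0,0,14,0,-35,50,0,0,0,14,0,-35,50,0,0,0,14,0,-35,50,0,0,0,12,0,-30,50,0,0,0,10,0,-20,50,0,0,0,0,0,0,50]

```text
time: 15.1
ee_pos: [0.5473, -0.2623, 0.127]
orientation: [-1.569, 0.024, -0.196]
wrist_force: [-0.1, 0.8, -4.7]
grip_width: 0.0575
```

```bash
python3 w.py w7; python3 d.py .5646 -.3135 .071 -0.2
```

```text
15.1 [ 0.54729192 -0.26231301  0.12697382] [-1.56884282  0.02419274 -0.19620744]
15.15 [ 0.5469 -0.2607  0.1267] [-1.5673  0.0255 -0.1953] 0.05802664462048947 F [-0.7588 -1.0613 -5.0114]
shift mm now [ 29.0445  54.8275 -48.5505] in goal axes [ 27.8595  55.7218 -48.2257] turn [-0.0035  0.0047 -0.0255]
```

View pics/w7.png

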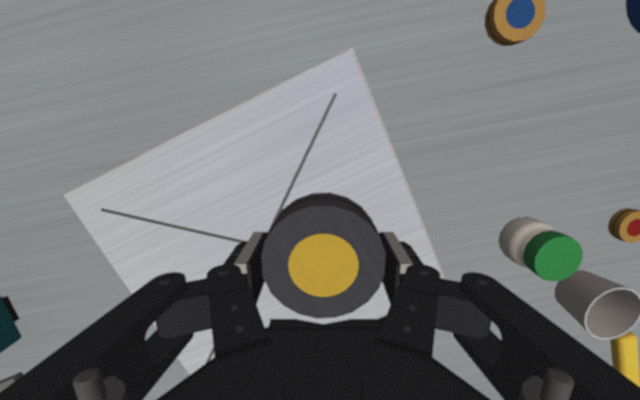

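Run:
```python
from h import *
import pickle
s=pickle.load(open('pics/w7.pkl','rb'))
P=at_z('wrist',[(335,95),(276,218),(102,210),(242,240)],.068,s)[:,:2]
a,b,c,d=P; t=np.linalg.solve(np.c_[b-a,-(d-c)],c-a); print(a+t[0]*(b-a))
C=at_z('wrist',[(352,48),(65,195)],.068,s); print(C)
for n in [(0,0)]:
    x=C[0]-C[1]; print(np.linalg.norm(x)); m=(C[0]+C[1])[:2]/2; u=x[:2]/np.linalg.norm(x); print(m+.1*np.array([u[1],-u[0]]), m+.1*np.array([-u[1],u[0]]))
```

```text
[ 0.56302622 -0.31242699]
[[ 0.44010569 -0.22181096  0.068     ]
 [ 0.49576388 -0.4491089   0.068     ]]
0.23401321859965638
[ 0.56506517 -0.31167573] [ 0.3708044  -0.35924414]
```

Call:
drive_tool:
  commands: [-0.003,0,-0.026,12,0,-20,50,0,0,0,12,0,-20,50,0,0,0,3,5,-5,50,0,0,0,0,10,0,50,0,0,0,0,10,0,50,0,0,0,0,0,0,50]

```text
time: 15.75
ee_pos: [0.5628, -0.3049, 0.0958]
orientation: [-1.563, 0.007, -0.19]
wrist_force: [-0.8, 0.8, -5.4]
grip_width: 0.058
```

```bash
python3 d.py .5646 -.3135 .071 -0.2
```

```text
15.75 [ 0.5628 -0.3049  0.0958] [-1.5634  0.0071 -0.1904] 0.058007365074775045 F [-0.8231  0.7558 -5.4009]
shift mm now [ 3.6164 24.7558 -8.2586] in goal axes [ 3.5166 24.8416 -8.0413] turn [-0.0074  0.0096 -0.0072]
```

Call:
drive_tool:
  commands: [-0.007,0.01,-0.007,4,5,-8,50,0,0,0,0,8,0,50,0,0,0,0,5,0,50,0,0,0,0,0,0,50]

```text
time: 16.15
ee_pos: [0.5649, -0.3118, 0.0755]
orientation: [-1.57, 0.001, -0.199]
wrist_force: [0.2, -0.4, -5.5]
grip_width: 0.0585
```

```bash
python3 d.py .5647 -.313 .071 -0.2
```

```text
16.15 [ 0.5649 -0.3118  0.0755] [-1.5698  0.0014 -0.199 ] 0.058473940481958205 F [ 0.2197 -0.3937 -5.5194]
shift mm now [ 0.0435  4.4643 -1.202 ] in goal axes [ 0.0386  4.4656 -1.1976] turn [-0.001   0.001  -0.0014]
```

Call:
drive_tool:
  commands: [0,0,0,0,3,-1.2,50,0,0,0,0,2,0,50,0,0,0,0,1.5,0,50]

```text
time: 16.45
ee_pos: [0.5651, -0.3132, 0.0699]
orientation: [-1.57, -0.0, -0.199]
wrist_force: [-1.7, 2.2, 1.2]
grip_width: 0.0582
```

```bash
python3 d.py .5647 -.313 .070 -0.2
```

```text
16.45 [ 0.5651 -0.3132  0.0699] [-1.5702 -0.     -0.1989] 0.05817019802388634 F [-1.7444  2.2338  1.1982]
shift mm now [-0.4032 -0.1098  0.0934] in goal axes [-0.4033 -0.1098  0.0929] turn [-0.0006  0.0011  0.    ]
```

Call:
drive_tool:
  commands: [0,0,0,0,0,0,62,0,0,0,0,0,0,66,0,0,0,0,0,0,75,0,0,0,0,0,0,80,0,0,0,0,-8,0,80,0,0,0,0,-20,0,80,0,0,0,0,-30,0,80,0,0,0,0,-30,0,80,0,0,0,0,0,0,80]

```text
time: 17.35
ee_pos: [0.5674, -0.3149, 0.1692]
orientation: [-1.575, -0.012, -0.199]
wrist_force: [0.7, 1.1, 0.4]
grip_width: 0.0802
```

```bash
python3 m.py yellow:.0926; python3 d.py .4268 -.0736 .1 -0.2
```

```text
17.35 [ 0.5674 -0.3149  0.1692] [-1.5751 -0.0117 -0.199 ]
yellow [324.9423 199.8553] [  41   40 1299] [ 0.5647 -0.3134  0.0926]
yellow [633.2642 315.0547] [ 15  72 878] [ 0.7329 -0.0513  0.0926]
yellow [359.1613 291.7177] [ 13  13 124] [ 0.6541 -0.3004  0.0926]
17.4 [ 0.5666 -0.3144  0.1668] [-1.5736 -0.0083 -0.199 ] 0.07992670604532603 F [-0.0278 -0.1695  0.2684]
shift mm now [-185.2041   64.6514  208.5519] in goal axes [-184.8531   66.7829  208.1913] turn [0.0028 0.0009 0.0083]
```

Call:
drive_tool:
  commands: [0,0,0.008,-15,0,18,65,0,0,0,-30,0,34,65,0,0,0,-33,0,37,65,0,0,0,-33,0,37,65,0,0,0,-33,10,37,65,0,0,0,-25,20,28,65,0,0,0,-10,20,10,65,0,0,0,0,10,0,65,0,0,0,0,0,0,65]

```text
time: 18.3
ee_pos: [0.4233, -0.0765, 0.0962]
orientation: [-1.571, 0.009, -0.201]
wrist_force: [-0.6, -0.1, 0.3]
grip_width: 0.0651
```

```bash
python3 m.py blue:.0155; python3 d.py .4268 -.0736 .002 -0.2
```

```text
18.3 [ 0.4233 -0.0765  0.0962] [-1.5712  0.0093 -0.2009]
blue [376.2658  92.6779] [ 30  32 745] [ 0.3466 -0.0207  0.0155]
blue [275.8709 102.8566] [ 31  32 767] [ 0.3387 -0.0957  0.0155]
blue [494.9252 179.7991] [  93   81 4908] [0.4312 0.0635 0.0155]
blue [327.4773 206.6316] [ 26  26 551] [ 0.4263 -0.0737  0.0155]
18.35 [ 0.4238 -0.0768  0.0968] [-1.5711  0.0087 -0.2015] 0.06517210528858777 F [ 0.4413  0.456  -1.1555]
shift mm now [ 3.1537 94.7871  3.76  ] in goal axes [ 2.3355 94.8121  3.7257] turn [ 0.0003 -0.0015 -0.0087]
```

Call:
drive_tool:
  commands: [0,0,-0.008,2,10,4,65,0,0,0,0,20,0,65,0,0,0,0,20,0,65,0,0,0,0,20,0,65,0,0,0,0,8,0,65,0,0,0,0,0,0,65]

```text
time: 18.95
ee_pos: [0.4349, -0.0789, 0.0191]
orientation: [-1.573, -0.012, -0.209]
wrist_force: [-0.5, -0.5, -0.1]
grip_width: 0.0648
```

```bash
python3 d.py .4263 -.0737 .002 -0.2
```

```text
18.95 [ 0.4349 -0.0789  0.0191] [-1.5726 -0.0118 -0.2086] 0.06479403167195107 F [-0.5182 -0.4948 -0.0782]
shift mm now [-9.6486 16.9733  3.3324] in goal axes [-9.4195 17.0915  3.3831] turn [ 0.0019 -0.0086  0.0117]
```

Call:
drive_tool:
  commands: [0,-0.008,0.012,-9.5,0,3,65,0,0,0,-0.5,6,0,65,0,0,0,-0.5,7,0,65,0,0,0,0,2,0,65,0,0,0,0,0,0,65]

```text
time: 19.45
ee_pos: [0.4274, -0.0746, 0.0059]
orientation: [-1.573, -0.005, -0.201]
wrist_force: [-0.2, -0.5, 0.0]
grip_width: 0.0651
```

```bash
python3 m.py blue:.0155; python3 d.py .4263 -.0737 .002 -0.2
```

```text
19.45 [ 0.4274 -0.0746  0.0059] [-1.5733 -0.0052 -0.2007]
blue [408.8403  62.7984] [  54   58 2430] [ 0.3465 -0.0209  0.0155]
blue [236.0381  80.849 ] [  53   57 2390] [ 0.3386 -0.0955  0.0155]
blue [582.1896 208.5585] [  127   132 12694] [0.4293 0.0563 0.0155]
blue [325.0353 250.9017] [  45   41 1445] [ 0.4259 -0.0736  0.0155]
19.5 [ 0.4273 -0.0746  0.006 ] [-1.5732 -0.0051 -0.2008] 0.06511228253731904 F [-0.1914 -0.1384  0.2735]
shift mm now [-1.216   3.9874  0.6977] in goal axes [-1.195   3.9953  0.689 ] turn [ 0.0024 -0.0008  0.0051]
```

Centred within about 1.5 mm. Last trim, then grip.

Call:
drive_tool:
  commands: [0.002,0,0.005,-2,4.5,0.7,65,0,0,0,0,0,0,65,0,0,0,0,0,0,38,0,0,0,0,0,0,35,0,0,0,0,0,0,35,0,0,0,0,0,0,35,0,0,0,0,0,0,35]
  grip_force: 50

```text
time: 20.2
ee_pos: [0.4261, -0.0735, 0.0019]
orientation: [-1.571, -0.001, -0.201]
wrist_force: [0.2, -0.8, 0.3]
grip_width: 0.0416
```

```bash
python3 m.py blue:.0155|grep -v ' 0.3'; python3 d.py .4263 -.0737 .002 -0.2
```

```text
20.2 [ 0.4261 -0.0735  0.0019] [-1.5711 -0.0012 -0.2006]
blue [583.6228 213.6478] [  125   135 12736] [0.429  0.0549 0.0155]
blue [323.0193 257.5406] [  45   42 1504] [ 0.4261 -0.0739  0.0155]
20.25 [ 0.4261 -0.0736  0.002 ] [-1.5711 -0.0013 -0.2007] 0.041974942982358716 F [-1.0722  0.1697  0.1153]
shift mm now [ 0.2293 -0.0267 -0.0947] in goal axes [ 0.2292 -0.027  -0.0949] turn [ 0.0003 -0.0007  0.0013]
```

Call:
drive_tool:
  commands: [0,0,0,0,-10,0,35,0,0,0,0,-25,0,35,0,0,0,0,-40,0,35,0,0,0,0,-40,0,35,0,0,0,5,-20,-10,35,0,0,0,25,-5,-28,35,0,0,0,33,0,-37,35,0,0,0,33,0,-37,35,0,0,0,33,0,-37,35,0,0,0,25,0,-28,35,0,0,0,10,0,-12,35,0,0,0,0,0,0,35]

```text
time: 21.45
ee_pos: [0.55, -0.297, 0.1495]
orientation: [-1.571, 0.002, -0.197]
wrist_force: [-0.9, 0.5, -1.9]
grip_width: 0.0419
```

```bash
python3 m.py yellow:.0926 blue:.1; python3 d.py .5645 -.3134 .1 -0.2
```

```text
21.45 [ 0.55   -0.297   0.1495] [-1.571   0.0017 -0.1975]
yellow [289.5616 224.6438] [14 18 73] [ 0.5545 -0.3237  0.0926]
yellow [633.1033 342.7722] [ 15  72 900] [ 0.7234 -0.0525  0.0926]
blue [323.0146 257.4747] [  45   42 1502] [ 0.5822 -0.3038  0.1   ]
21.5 [ 0.5496 -0.296   0.1494] [-1.5705  0.0023 -0.1968] 0.04195618653140215 F [ 0.648  -0.691  -1.4479]
shift mm now [ 18.1555  49.3764 -14.1516] in goal axes [ 18.0869  49.4219 -14.0803] turn [-0.0003  0.0032 -0.0023]
```

Call:
drive_tool:
  commands: [0,0.003,-0.002,8,5,-6,35,0,0,0,9,10,-8,35,0,0,0,0,12,0,35,0,0,0,0,10,0,35,0,0,0,0,5,0,35,0,0,0,0,0,0,35]

```text
time: 22.1
ee_pos: [0.5625, -0.3093, 0.1026]
orientation: [-1.567, 0.005, -0.196]
wrist_force: [1.8, -0.4, -3.0]
grip_width: 0.0419
```

```bash
python3 d.py .5647 -.3132 .0946 -0.2
```

```text
22.1 [ 0.5625 -0.3093  0.1026] [-1.5674  0.0049 -0.1963] 0.041932863599460496 F [ 1.753  -0.3594 -3.0311]
shift mm now [ 2.9356  7.9314 -3.455 ] in goal axes [ 2.9094  7.9572 -3.4175] turn [-0.0034  0.0037 -0.0049]
```

Call:
drive_tool:
  commands: [-0.003,0.004,-0.005,3.5,1,-4,35,0,0,0,0,2.5,0,35,0,0,0,0,0,0,35]

```text
time: 22.4
ee_pos: [0.5655, -0.3138, 0.0992]
orientation: [-1.571, -0.001, -0.2]
wrist_force: [-0.3, 0.2, -1.8]
grip_width: 0.0417
```

```bash
python3 d.py .5647 -.3132 .0946 -0.2
```

```text
22.4 [ 0.5655 -0.3138  0.0992] [-1.5709 -0.0011 -0.2   ] 0.04171626971463188 F [-0.3219  0.2014 -1.7804]
shift mm now [-0.8608  4.5886  0.4363] in goal axes [-0.8559  4.5895  0.4358] turn [ 0.0001 -0.      0.0011]
```

Call:
drive_tool:
  commands: [0,0,0,-1.3,2,0.4,35,0,0,0,-0.2,2,0,35,0,0,0,0,1,0,35]

```text
time: 22.7
ee_pos: [0.5645, -0.3135, 0.0953]
orientation: [-1.572, -0.003, -0.2]
wrist_force: [0.3, -0.3, -1.7]
grip_width: 0.0421
```

```bash
python3 d.py .5647 -.3132 .0946 -0.2
```

```text
22.7 [ 0.5645 -0.3135  0.0953] [-1.5718 -0.0034 -0.2001] 0.04211047117715131 F [ 0.3329 -0.2848 -1.6867]
shift mm now [0.1312 0.7042 0.3127] in goal axes [0.1336 0.7041 0.312 ] turn [ 0.001  -0.0001  0.0034]
```

Call:
drive_tool:
  commands: [0.001,0,0.003,0,1.5,0.3,35,0,0,0,0,0.5,0,35]

```text
time: 22.9
ee_pos: [0.5647, -0.3135, 0.0946]
orientation: [-1.572, -0.001, -0.2]
wrist_force: [-0.2, 1.0, 0.3]
grip_width: 0.0418
```

Call:
drive_tool:
  commands: [0,0,0,0,0,0,46,0,0,0,0,0,0,50,0,0,0,0,0,0,58,0,0,0,0,0,0,62,0,0,0,0,-8,0,62,0,0,0,0,-20,0,62,0,0,0,0,-30,0,62,0,0,0,0,-20,0,62,0,0,0,0,0,0,62]

```text
time: 23.8
ee_pos: [0.5652, -0.3136, 0.1774]
orientation: [-1.572, -0.003, -0.2]
wrist_force: [0.2, 0.2, 1.0]
grip_width: 0.0616
```

```bash
python3 m.py blue:.1081; python3 d.py .640 .037 .1 -0.2
python3 - <<'E'
import cv2
im=cv2.imread('pics/last.png');cv2.imwrite('pics/c1.png',cv2.resize(im[120:290,220:430],None,fx=3,fy=3,interpolation=cv2.INTER_CUBIC))
E
```

```text
23.8 [ 0.5652 -0.3136  0.1774] [-1.572  -0.0033 -0.2001]
blue [323.0602 206.9691] [ 29  27 615] [ 0.5651 -0.3139  0.1081]
23.85 [ 0.5647 -0.3133  0.1758] [-1.5713 -0.0014 -0.2001] 0.062054827401809384 F [-0.1775 -0.0162  0.3175]
shift mm now [  4.0527  75.6329 358.2613] in goal axes [  4.1999  75.7932 358.2257] turn [ 0.0005 -0.0001  0.0014]
```

View pics/c1.png

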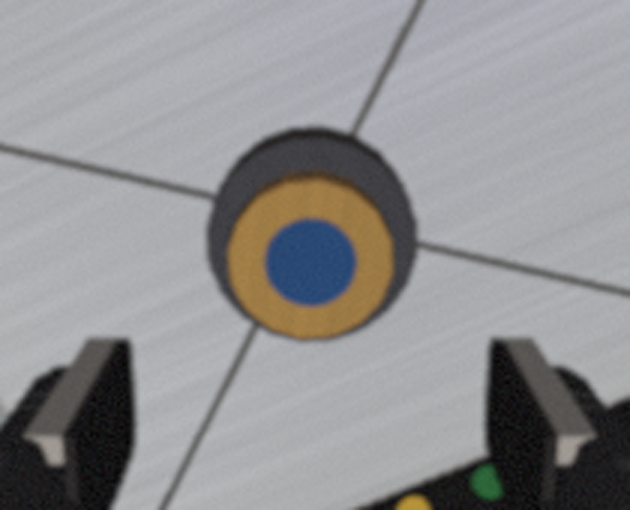

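c1: the brass w200 lies flat on the w500 with its mark at crop (310,262). It's centred side to side, and the shift down the picture is perspective. The measured centres are 0.6 mm apart. Next is the w100.

Call:
drive_tool:
  commands: [0,0,0,0,0,25,60,0,0,0,0,0,45,60,0,0,0,0,0,48,60,0,0,0,0,0,48,60,0,0,0,0,0,48,60,0,0,0,0,0,48,60,0,0,0,0,0,45,60,0,0,0,0,15,28,60,0,0,0,0,25,8,60,0,0,0,0,15,0,60,0,0,0,0,0,0,60]

```text
time: 24.95
ee_pos: [0.6283, 0.037, 0.1008]
orientation: [-1.571, 0.021, -0.203]
wrist_force: [0.1, -0.4, 0.9]
grip_width: 0.0601
```

```bash
python3 m.py red:.013 red2:.013; python3 d.py .640 .037 .002 -0.2
```

```text
24.95 [0.6283 0.037  0.1008] [-1.5711  0.0211 -0.2026]
red [327.4467 215.33  ] [ 20  20 300] [0.64   0.0381 0.013 ]
25.0 [0.6286 0.0368 0.1018] [-1.5707  0.0202 -0.203 ] 0.05997887948693714 F [-0.468  -0.0852  0.0983]
shift mm now [13.1212 99.5176  2.4271] in goal axes [11.1169 99.7618  2.4073] turn [-0.0002 -0.003  -0.0202]
```

Call:
drive_tool:
  commands: [0,0,-0.02,3,10,4,60,0,0,0,0,20,0,60,0,0,0,0,20,0,60,0,0,0,0,20,0,60,0,0,0,0,8,0,60,0,0,0,0,0,0,60]

```text
time: 25.6
ee_pos: [0.6354, 0.0368, 0.0262]
orientation: [-1.57, -0.008, -0.208]
wrist_force: [-0.7, -0.8, -0.6]
grip_width: 0.0601
```

```bash
python3 d.py .640 .0381 .002 -0.2
```

```text
25.6 [0.6354 0.0368 0.0262] [-1.57   -0.0084 -0.2077] 0.060113474131118706 F [-0.7203 -0.8414 -0.557 ]
shift mm now [ 4.005  24.2092  2.2334] in goal axes [ 4.2262 24.1727  2.2201] turn [-0.0008 -0.0077  0.0084]
```

Call:
drive_tool:
  commands: [0,-0.008,0.008,4,4,2.2,60,0,0,0.002,0,8,0,60,0,0,0.002,0,6,0,60,0,0,0,0,2,0,60,0,0,0,0,0,0,60]

```text
time: 26.1
ee_pos: [0.6432, 0.0374, 0.0089]
orientation: [-1.569, -0.002, -0.2]
wrist_force: [0.7, -0.5, 1.1]
grip_width: 0.0596
```

```bash
python3 m.py red:.013 red2:.013; python3 d.py .640 .0381 .002 -0.2
```

```text
26.1 [0.6432 0.0374 0.0089] [-1.5689 -0.0022 -0.2   ]
red [323.7534 243.0296] [ 34  31 811] [0.6398 0.0382 0.013 ]
26.15 [0.6432 0.0375 0.0091] [-1.5688 -0.0025 -0.1999] 0.06005928197196272 F [-0.3804 -0.5256  0.0108]
shift mm now [-3.3044  7.0716 -0.0445] in goal axes [-3.2866  7.08   -0.031 ] turn [-0.002   0.0001  0.0025]
```

Call:
drive_tool:
  commands: [0,0,0.002,-3.6,3,0.1,60,0,0,0,0,3,0,60,0,0,0,0,0,0,60]

```text
time: 26.45
ee_pos: [0.6396, 0.0385, 0.0033]
orientation: [-1.569, -0.001, -0.2]
wrist_force: [-0.2, -0.1, -0.4]
grip_width: 0.0604
```

```bash
python3 m.py red:.013 red2:.013; python3 d.py .6398 .0382 .003 -0.2
```

```text
26.45 [0.6396 0.0385 0.0033] [-1.5687 -0.0014 -0.1998]
red [323.1434 254.1669] [ 35  31 851] [0.6398 0.0381 0.013 ]
26.5 [0.6397 0.0385 0.0034] [-1.5686 -0.0014 -0.1998] 0.060241524549864915 F [-0.0868 -0.0357 -0.1191]
shift mm now [ 0.1786  0.4243 -0.2713] in goal axes [ 0.1792  0.4246 -0.2704] turn [-0.0022  0.0002  0.0014]
```

Call:
drive_tool:
  commands: [0,0,0,0,0.8,0,50,0,0,0,0,0,0,28,0,0,0,0,0,0,26,0,0,0,0,0,0,26,0,0,0,0,0,0,26,0,0,0,0,0,0,26]
  grip_force: 40

```text
time: 27.1
ee_pos: [0.6401, 0.0385, 0.0032]
orientation: [-1.568, -0.003, -0.2]
wrist_force: [0.2, -0.4, -0.3]
grip_width: 0.0317
```

```bash
python3 m.py red:.013 red2:.013; python3 d.py .6398 .0382 .003 -0.2
```

```text
27.1 [0.6401 0.0385 0.0032] [-1.5684 -0.0026 -0.1998]
red [322.9276 253.9159] [ 35  31 856] [0.64   0.0381 0.013 ]
27.15 [0.6401 0.0385 0.0032] [-1.5684 -0.0026 -0.1997] 0.03163219674712203 F [ 0.2977 -0.4031  0.588 ]
shift mm now [-0.2538  0.2188 -0.3837] in goal axes [-0.2532  0.2204 -0.3833] turn [-0.0024  0.0003  0.0026]
```

Call:
drive_tool:
  commands: [0,0,0,0,-10,0,26,0,0,0,0,-25,0,26,0,0,0,0,-40,0,26,0,0,0,0,-40,0,26,0,0,0,0,-25,-25,26,0,0,0,0,-10,-45,26,0,0,0,0,0,-48,26,0,0,0,0,0,-48,26,0,0,0,0,0,-48,26,0,0,0,0,0,-45,26,0,0,0,0,0,-30,26,0,0,0,0,0,0,26]

```text
time: 28.35
ee_pos: [0.5808, -0.2544, 0.1654]
orientation: [-1.573, -0.007, -0.194]
wrist_force: [0.5, 0.7, -1.4]
grip_width: 0.0318
```

```bash
python3 m.py red:.13 red2:.13 blue:.1081; python3 d.py .5649 -.3137 .1101 -0.2
```

```text
28.35 [ 0.5808 -0.2544  0.1654] [-1.5726 -0.0071 -0.1941]
red [322.9237 254.0164] [ 35  31 852] [ 0.6036 -0.2594  0.13  ]
red [ 19.5853 372.5808] [ 49  52 668] [ 0.6632 -0.5264  0.13  ]
blue [615.6515   1.6742] [ 36   6 132] [ 0.4798 -0.047   0.1081]
blue [240.7271 206.4543] [ 30  29 689] [ 0.5651 -0.3136  0.1081]
28.4 [ 0.5813 -0.2526  0.1655] [-1.5713 -0.0073 -0.1926] 0.03170946132187331 F [0.0863 0.6237 0.0678]
shift mm now [ -4.8076  55.4224 -63.0664] in goal axes [ -3.9394  55.4259 -63.1235] turn [0.0005 0.0074 0.0073]
```

Call:
drive_tool:
  commands: [0,0.007,0.007,-2,5,-20,26,0,0,0,-1,8,-25,26,0,0,0,0,8,-17,26,0,0,0,0,10,0,26,0,0,0,0,8,0,26,0,0,0,0,0,0,26]

```text
time: 29.0
ee_pos: [0.5683, -0.3077, 0.1259]
orientation: [-1.566, -0.002, -0.193]
wrist_force: [0.5, -0.2, -1.2]
grip_width: 0.0315
```

```bash
python3 d.py .5651 -.3134 .1113 -0.2
```

```text
29.0 [ 0.5683 -0.3077  0.1259] [-1.5661 -0.0016 -0.1933] 0.03150529667340494 F [ 0.4593 -0.224  -1.217 ]
shift mm now [-2.069  14.5376 -6.3264] in goal axes [-2.0041 14.5704 -6.2717] turn [-0.0047  0.0067  0.0015]
```

Call:
drive_tool:
  commands: [-0.005,0.007,0.001,-2,2,-6.5,26,0,0,0,0,5,0,26,0,0,0,0,3,0,26,0,0,0,0,0,0,26]

```text
time: 29.4
ee_pos: [0.566, -0.3113, 0.1155]
orientation: [-1.571, -0.001, -0.197]
wrist_force: [-0.2, 0.6, -0.6]
grip_width: 0.0323
```

```bash
python3 d.py .5651 -.3134 .1113 -0.2
```

```text
29.4 [ 0.566  -0.3113  0.1155] [-1.5708 -0.001  -0.1973] 0.032325469909867656 F [-0.2246  0.5553 -0.5952]
shift mm now [-0.4832  4.1563 -2.2371] in goal axes [-0.4731  4.1568 -2.2383] turn [-0.      0.0027  0.001 ]
```

Call:
drive_tool:
  commands: [0,0.002,0.001,-0.5,1.5,-2.5,26,0,0,0,0,1.5,0,26,0,0,0,0,0,0,26]

```text
time: 29.7
ee_pos: [0.5653, -0.3138, 0.1128]
orientation: [-1.571, -0.001, -0.199]
wrist_force: [-0.3, -0.8, -1.2]
grip_width: 0.0318
```

```bash
python3 d.py .5651 -.3134 .1113 -0.2
```

```text
29.7 [ 0.5653 -0.3138  0.1128] [-1.5711 -0.0009 -0.1992] 0.03184976353031743 F [-0.3229 -0.8095 -1.1757]
shift mm now [-0.2735  1.5099  0.3511] in goal axes [-0.2724  1.5103  0.3504] turn [0.0003 0.0008 0.0009]
```

Call:
drive_tool:
  commands: [0,0,0.001,-0.4,1,0.3,26,0,0,0,0,0.8,0,26,0,0,0,0,0.5,0,26]

```text
time: 30.0
ee_pos: [0.5651, -0.3137, 0.1113]
orientation: [-1.571, -0.001, -0.199]
wrist_force: [-0.7, 0.9, 1.8]
grip_width: 0.0318
```

```bash
python3 d.py .5651 -.3134 .1113 -0.2
```

```text
30.0 [ 0.5651 -0.3137  0.1113] [-1.5714 -0.0008 -0.1995] 0.0317954498815663 F [-0.6943  0.8966  1.8006]
shift mm now [-0.0627  0.0057  0.2658] in goal axes [-0.0629  0.006   0.2657] turn [0.0007 0.0005 0.0008]
```

Call:
drive_tool:
  commands: [0,0,0,0,0,0,36,0,0,0,0,0,0,40,0,0,0,0,0,0,48,0,0,0,0,0,0,54,0,0,0,0,-8,0,54,0,0,0,0,-20,0,54,0,0,0,0,-30,0,54,0,0,0,0,-20,0,54,0,0,0,0,0,0,54]

```text
time: 30.9
ee_pos: [0.5652, -0.3136, 0.1936]
orientation: [-1.572, -0.001, -0.199]
wrist_force: [0.5, -0.5, 0.6]
grip_width: 0.0541
```

```bash
python3 m.py red:.1211 blue:.1081; python3 d.py .533 .078 .1 -0.2
```

```text
30.9 [ 0.5652 -0.3136  0.1936] [-1.5717 -0.0014 -0.1993]
red [322.9114 206.3114] [ 22  21 350] [ 0.5655 -0.3141  0.1211]
red [331.8947 292.2211] [11 12 95] [ 0.6435 -0.322   0.1211]
blue [630.3936   8.1458] [ 22  20 343] [ 0.466  -0.0654  0.1081]
30.95 [ 0.5647 -0.3133  0.192 ] [-1.5709  0.0006 -0.1994] 0.05404571260752532 F [-0.1637 -0.095   0.6821]
shift mm now [-108.5183   92.0174  377.3112] in goal axes [-108.7965   91.9843  377.2391] turn [ 0.0001  0.0006 -0.0006]
```

Call:
drive_tool:
  commands: [0,0,0,-5,0,25,50,0,0,0,-12,0,45,50,0,0,0,-14,0,46,50,0,0,0,-14,0,46,50,0,0,0,-14,0,46,50,0,0,0,-14,0,46,50,0,0,0,-14,0,46,50,0,0,0,-12,5,42,50,0,0,0,-8,15,26,50,0,0,0,-2,20,8,50,0,0,0,0,15,0,50,0,0,0,0,0,0,50]

```text
time: 32.15
ee_pos: [0.5222, 0.0926, 0.1172]
orientation: [-1.571, 0.025, -0.201]
wrist_force: [0.2, -1.0, -0.6]
grip_width: 0.0497
```

```bash
python3 w.py w8; python3 d.py .533 .078 .002 -0.2
```

```text
32.15 [0.52218695 0.09255308 0.11719975] [-1.57059381  0.02492446 -0.20125247]
32.2 [0.5228 0.0925 0.1183] [-1.57    0.0236 -0.2017] 0.050053592236676964 F [0.2233 1.1146 0.572 ]
shift mm now [ 15.678  115.9131 -12.2119] in goal axes [ 12.9169 116.2607 -12.1394] turn [-0.0008 -0.0017 -0.0236]
```

View pics/w8.png

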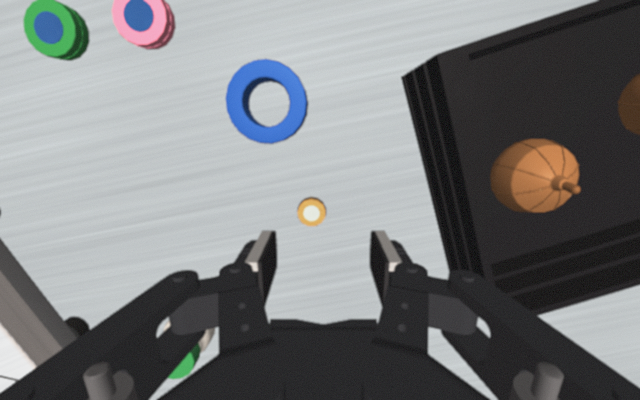

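w8: the w50 (brass ring, white mark) is at (312,213) between the open fingers, with the tape clear of it at (267,101).

```bash
cat > b.py <<'E'
# centre of the brass w50 top (brass ring outline) near the image middle
import sys
from h import *
np.set_printoptions(precision=4,suppress=True)
z=float(sys.argv[1]); s=bot.observe(); im=imaging.get_image('wrist'); cv2.imwrite('pics/last.png',im[:,:,::-1])
hsv=cv2.cvtColor(im,cv2.COLOR_RGB2HSV); m=cv2.inRange(hsv,(10,90,120),(25,255,255)); m[:150]=0; m[:,:250]=0; m[:,400:]=0
c=max(cv2.findContours(m,cv2.RETR_EXTERNAL,cv2.CHAIN_APPROX_NONE)[0],key=cv2.contourArea)
(x,y),r=cv2.minEnclosingCircle(c); M=cv2.moments(c); g=(M['m10']/M['m00'],M['m01']/M['m00'])
w=cv2.inRange(hsv,(0,0,150),(179,60,255)); w&=cv2.drawContours(np.zeros_like(m),[cv2.convexHull(c)],-1,255,-1)
W=cv2.moments(w,True); q=(W['m10']/max(W['m00'],1),W['m01']/max(W['m00'],1))
print('circle',x,y,r,'centroid',g,'white',q,W['m00']); print(at_z('wrist',[(x,y),g,q],z,s))
E
python3 b.py .011
```

```text
circle 311.1822814941406 210.5020294189453 13.947199821472168 centroid (311.2259291776412, 210.57301726660813) white (311.029702970297, 211.68316831683168) 202.0
[[0.5329 0.079  0.011 ]
 [0.533  0.0791 0.011 ]
 [0.534  0.0787 0.011 ]]
```

Call:
drive_tool:
  commands: [0,0,-0.024,3,10,-12,50,0,0,0,0,20,0,50,0,0,0,0,25,0,50,0,0,0,0,25,0,50,0,0,0,0,10,0,50,0,0,0,0,0,0,50]

```text
time: 32.85
ee_pos: [0.5315, 0.076, 0.0348]
orientation: [-1.567, -0.019, -0.208]
wrist_force: [0.1, -0.5, -0.6]
grip_width: 0.05
```

```bash
python3 b.py .011; python3 d.py .533 .078 .003 -0.2
```

```text
circle 328.1973571777344 229.0 20.433879852294922 centroid (328.20653377630117, 229.3008028792912) white (328.2786069651741, 231.0) 402.0
[[0.5324 0.0788 0.011 ]
 [0.5326 0.0788 0.011 ]
 [0.5338 0.0786 0.011 ]]
32.9 [0.5319 0.076  0.0356] [-1.5663 -0.0204 -0.2081] 0.05030704351073633 F [ 0.5487  0.3271 -0.3978]
shift mm now [-0.0264 32.5887  2.0268] in goal axes [ 0.6562 32.573   2.1689] turn [-0.0044 -0.0081  0.0204]
```

Call:
drive_tool:
  commands: [-0.004,-0.008,0.02,1,5,2.7,50,0,0,0.002,-0.5,10,0,50,0,0,0.002,-0.5,8,0,50,0,0,0,0,3,0,50,0,0,0,0,0,0,50]

```text
time: 33.4
ee_pos: [0.5364, 0.0789, 0.0122]
orientation: [-1.569, -0.003, -0.2]
wrist_force: [1.0, -0.3, 0.1]
grip_width: 0.05
```

```bash
python3 b.py .011; python3 d.py .5338 .0786 .003 -0.2
```

```text
circle 322.19158935546875 238.4065399169922 23.44053840637207 centroid (322.1292948514642, 238.49254678084364) white (322.0979284369115, 240.26553672316385) 531.0
[[0.5326 0.0789 0.011 ]
 [0.5326 0.0788 0.011 ]
 [0.5337 0.0786 0.011 ]]
33.45 [0.5365 0.0789 0.0123] [-1.5686 -0.0028 -0.1996] 0.04978853082393167 F [ 0.2105 -0.1518  0.5085]
shift mm now [-2.588   9.327  -0.8418] in goal axes [-2.5617  9.336  -0.8225] turn [-0.0022  0.0004  0.0028]
```

Call:
drive_tool:
  commands: [-0.002,0,0.003,-3,3,-0.8,50,0,0,0,0,5,0,50,0,0,0,0,2,0,50,0,0,0,0,0,0,50]

```text
time: 33.85
ee_pos: [0.5332, 0.0788, 0.002]
orientation: [-1.571, -0.0, -0.199]
wrist_force: [0.2, -0.4, 0.3]
grip_width: 0.0501
```

```bash
python3 b.py .011; python3 d.py .5338 .0786 .0025 -0.2
```

```text
circle 323.58514404296875 251.67153930664062 24.857864379882812 centroid (323.52178057382514, 252.18120293584977) white (323.5398981324278, 253.9490662139219) 589.0
[[0.5324 0.0789 0.011 ]
 [0.5327 0.0788 0.011 ]
 [0.5336 0.0786 0.011 ]]
33.9 [0.5333 0.0788 0.0021] [-1.5706 -0.0005 -0.1995] 0.05022115841368899 F [0.4502 0.1686 0.5655]
shift mm now [ 0.5766 -0.3787 -0.0906] in goal axes [ 0.5765 -0.379  -0.0904] turn [-0.0002  0.0005  0.0005]
```

Call:
drive_tool:
  commands: [0,0,0,0.3,-0.5,0,40,0,0,0,0,0,0,22,0,0,0,0,0,0,20,0,0,0,0,0,0,20,0,0,0,0,0,0,20,0,0,0,0,0,0,20]
  grip_force: 35

```text
time: 34.5
ee_pos: [0.534, 0.0788, 0.0031]
orientation: [-1.57, -0.002, -0.2]
wrist_force: [-0.4, 0.1, -0.3]
grip_width: 0.0246
```

```bash
python3 b.py .011; python3 d.py .5338 .0786 .0025 -0.2
```

```text
circle 323.0 251.0 24.69827651977539 centroid (322.920306736556, 250.28334304018637) white (322.9331046312178, 252.02572898799315) 583.0
[[0.5333 0.0785 0.011 ]
 [0.5329 0.0786 0.011 ]
 [0.5338 0.0784 0.011 ]]
34.55 [0.534  0.0787 0.0031] [-1.5702 -0.0015 -0.1995] 0.024541424069876017 F [-0.0468 -0.1624 -0.1551]
shift mm now [-0.1786  0.6401 -0.1881] in goal axes [-0.1776  0.6405 -0.1879] turn [-0.0006  0.0005  0.0015]
```

Call:
drive_tool:
  commands: [0,0,0,0,-10,0,20,0,0,0,0,-25,0,20,0,0,0,0,-40,0,20,0,0,0,0,-40,0,20,0,0,0,0,-40,-10,20,0,0,0,7,-20,-25,20,0,0,0,12,0,-45,20,0,0,0,14,0,-46,20,0,0,0,14,0,-46,20,0,0,0,14,0,-46,20,0,0,0,14,0,-46,20,0,0,0,10,0,-30,20]

```text
time: 35.75
ee_pos: [0.561, -0.2323, 0.1962]
orientation: [-1.571, -0.012, -0.188]
wrist_force: [0.1, 1.1, -1.1]
grip_width: 0.0249
```

Call:
drive_tool:
  commands: [0,0,0,8,0,-20,20,0,0,0,0,0,0,20,0,0,0,0,0,0,20]

```text
time: 36.05
ee_pos: [0.5643, -0.2597, 0.1975]
orientation: [-1.572, -0.013, -0.196]
wrist_force: [-0.6, 0.2, -0.2]
grip_width: 0.0251
```

```bash
python3 m.py red:.1211;  python3 d.py .5655 -.3141 .1236 -0.2
```

```text
36.05 [ 0.5643 -0.2597  0.1975] [-1.5724 -0.0132 -0.1956]
red [258.6979 216.7704] [ 21  20 331] [ 0.5654 -0.3138  0.1211]
red [ 56.4279 351.7644] [ 42  32 208] [ 0.6637 -0.5473  0.1211]
red [ 13.482  388.2835] [ 32  29 388] [ 0.701  -0.6183  0.1211]
36.1 [ 0.5644 -0.2595  0.1976] [-1.573  -0.0134 -0.1951] 0.02497166557329515 F [-0.7888  0.5293 -0.1453]
shift mm now [ 10.7115  74.2689 -53.1625] in goal axes [ 11.966   74.001  -53.2684] turn [0.0022 0.0049 0.0134]
```

Call:
drive_tool:
  commands: [0.002,0.005,0.013,5,5,-20,20,0,0,0,4,10,-20,20,0,0,0,1,15,-13,20,0,0,0,0,15,0,20,0,0,0,0,10,0,20,0,0,0,0,0,0,20]

```text
time: 36.7
ee_pos: [0.5637, -0.3091, 0.1386]
orientation: [-1.567, 0.001, -0.193]
wrist_force: [-0.2, -0.9, -0.5]
grip_width: 0.025
```

```bash
python3 d.py .5656 -.3137 .1242 -0.2
```

```text
36.7 [ 0.5637 -0.3091  0.1386] [-1.5671  0.0014 -0.1931] 0.024998349788269137 F [-0.1905 -0.8737 -0.466 ]
shift mm now [ 2.7155 14.3732 -4.1885] in goal axes [ 2.7243 14.3922 -4.1172] turn [-0.0037  0.0069 -0.0014]
```

Call:
drive_tool:
  commands: [-0.004,0.007,-0.001,2.7,2,-4.3,20,0,0,0,0,5,0,20,0,0,0,0,4,0,20,0,0,0,0,0,0,20]

```text
time: 37.1
ee_pos: [0.5663, -0.3126, 0.1271]
orientation: [-1.571, -0.0, -0.199]
wrist_force: [0.1, -0.6, -0.3]
grip_width: 0.0249
```

```bash
python3 d.py .5656 -.3137 .1242 -0.2
```

```text
37.1 [ 0.5663 -0.3126  0.1271] [-1.571  -0.0003 -0.1987] 0.02491062305680496 F [ 0.0881 -0.5972 -0.2873]
shift mm now [-0.4314  2.8764 -1.2026] in goal axes [-0.429   2.8763 -1.2038] turn [0.0002 0.0013 0.0003]
```

Call:
drive_tool:
  commands: [0,0,0,-0.6,1.2,-1.3,20,0,0,0,0,0.3,0,20,0,0,0,0,0,0,20]

```text
time: 37.4
ee_pos: [0.5659, -0.3139, 0.1266]
orientation: [-1.572, -0.002, -0.198]
wrist_force: [-0.3, -0.7, -0.9]
grip_width: 0.0245
```

```bash
python3 d.py .5656 -.3137 .1242 -0.2
```

```text
37.4 [ 0.5659 -0.3139  0.1266] [-1.5718 -0.0022 -0.1984] 0.02448209145309041 F [-0.3132 -0.6889 -0.857 ]
shift mm now [-0.3477  2.4119  0.1884] in goal axes [-0.3426  2.4129  0.1854] turn [0.001  0.0016 0.0022]
```

Call:
drive_tool:
  commands: [0.001,0,0.002,-0.5,1,0.1,20,0,0,0,0,1,0,20,0,0,0,0,0.8,0,20,0,0,0,0,0.5,0,20]

```text
time: 37.8
ee_pos: [0.5657, -0.314, 0.1242]
orientation: [-1.571, -0.002, -0.199]
wrist_force: [-1.4, -0.1, 1.7]
grip_width: 0.025
```

```bash
python3 d.py .5656 -.3137 .1242 -0.2
```

```text
37.8 [ 0.5657 -0.314   0.1242] [-1.5713 -0.0015 -0.1985] 0.02498533924806143 F [-1.3673 -0.1037  1.662 ]
shift mm now [-0.1361  0.0466  0.2851] in goal axes [-0.1364  0.047   0.2849] turn [0.0005 0.0015 0.0015]
```

Contact shows as +1.7 N. Releasing, backing off and checking.

Call:
drive_tool:
  commands: [0,0,0,0,0,0,29,0,0,0,0,0,0,34,0,0,0,0,0,0,42,0,0,0,0,0,0,50,0,0,0,0,-8,0,50,0,0,0,0,-20,0,50,0,0,0,0,-30,0,50,0,0,0,0,-40,0,50,0,0,0,0,-20,0,50,0,0,0,0,0,0,50]

```text
time: 38.8
ee_pos: [0.565, -0.3136, 0.2474]
orientation: [-1.571, 0.0, -0.198]
wrist_force: [0.1, -0.0, 0.5]
grip_width: 0.0502
```

```bash
python3 b.py .1321
python3 - <<'E'
from h import *
im=cv2.imread('pics/last.png')[120:290,220:430]
a=cv2.resize(im,None,fx=2.6,fy=2.6,interpolation=cv2.INTER_CUBIC)
s=imaging.get_image('side')[:,:,::-1]; cv2.imwrite('pics/side1.png',s)
b=cv2.resize(s[170:345,320:470],None,fx=1.6,fy=1.6)
b=cv2.resize(s[200:340,330:455],None,fx=2,fy=3.157)[:442]
cv2.imwrite('pics/fin.png',np.hstack([a,b]))
cv2.imwrite('pics/side1c.png',cv2.resize(s[95:390,160:500],None,fx=2.3,fy=2.0)[:590,:790])
E
```

```text
circle 323.0 186.0 21.213302612304688 centroid (322.9446344862536, 186.13442290637272) white (322.60752688172045, 193.41935483870967) 186.0
[[ 0.559  -0.3126  0.1321]
 [ 0.5591 -0.3127  0.1321]
 [ 0.5659 -0.3144  0.1321]]
```

View pics/fin.png

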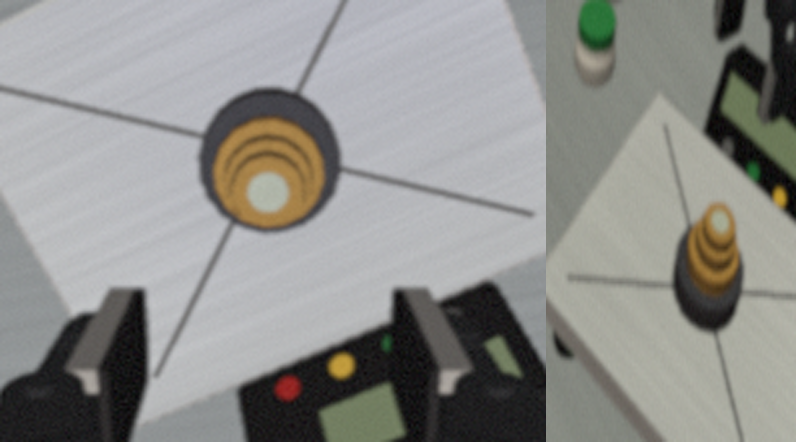

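View pics/side1c.png

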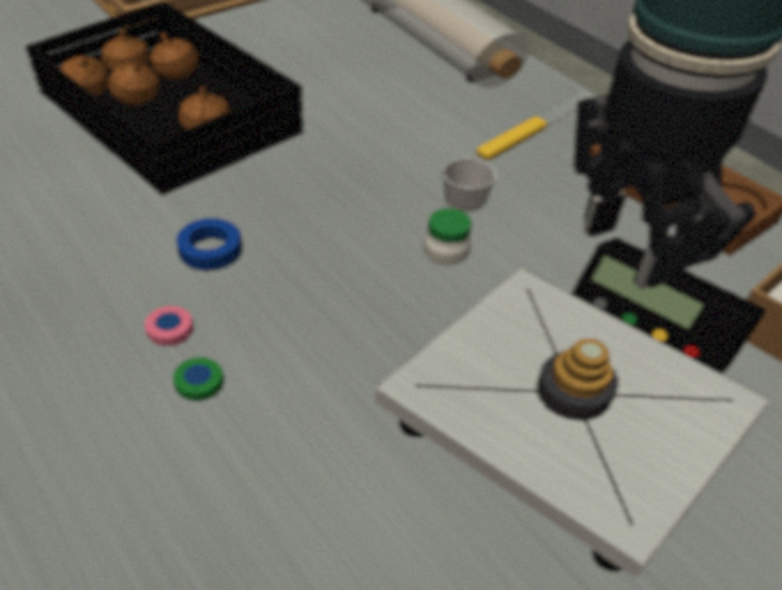

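The wrist crop shows four concentric discs on the crease crossing, in the right order. In the side view, tape (209,243), cup (468,184), pot (448,235) and the pink and green discs sit where they were at the start. The onion is in the crate at (204,108), and the gripper is clear.

```bash
python3 -c "
from workcell import bot
print(bot.close_job())"
```

```text
the job is handed in; nothing more can be done
None
```

The job is done and handed in at about 39 s of the 128 s allowed. I moved the onion from the pan to the empty half of the crate first. Then I stacked the 500, 200, 100 and 50 g weights in the middle of the pan, lowering each until it touched before letting go.

- **Stack position:** the measured centres, bottom to top, are (564.7, -313.4), (565.1, -313.9), (565.5, -314.1) and (565.9, -314.4) mm. Each is about 0.4–0.7 mm from the one below. The 500 g weight is about 1 mm from the middle of the pan, which is roughly at (563.7, -313).
- **Everything else:** in the last pictures the tape, cup, pot and the pink and green look-alikes are where they started. The onion stands in the crate and the gripper touches nothing.

**Checks that disagreed:**
- The outline-based centre of the 50 g weight came out about 7 mm off in the last check, because it merged with the brass discs below. I used the centre of its white mark instead.
- When I set the onion down, the wrist force didn't clearly show contact. I released it because it had stopped going down at the expected floor height.
- The two fixed cameras differed by 5–10 mm, so I placed everything by the wrist camera.

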